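Unlock the colour meter's filter slide and hold it in its ball notch

TASK

Free the filter slide of the open colour meter: turn the yellow locking knob anticlockwise (seen from above) as far as it goes, then pull it straight up as far as it goes, where it stays. Then take the slide by its blue handle and run it along the rail to the white light gate until you feel its ball click into the notch, with the filter centred in the gate's beam. Finish while still gripping the blue handle, holding the slide at rest in the notch, and leave the jars, glassware and other things around where they are.

Things in the scene. Friction and masses are not known exactly. Their poses are not given: they have to be found in the camera images.
- rail: the colour meter's grey bed, 220 x 510 x 12 mm, with a 40 mm wide aluminium rail along its middle. Origin under the bed's centre on the table; y axis along the rail, from the lock end (-y) to the gate end (+y), z up. Fixed to the table.
- knob_grip (a point): grip point in the middle of the yellow knob's upright wing: 12 mm thick, 40 long, 38 tall (from 25 mm below this point to 13 above), over a round yellow skirt 38 mm across. 111 mm above the table with the pin down, on the rail's line, 200 mm to -y of the bed's centre. Turns with the knob: the wing's long side is its y axis, the thin side to pinch across its x axis.
- lock_knob (a joint): turn of the locking knob in rad, growing anticlockwise seen from above; 0 to 0.25 at the start, stop at 1.3. Below about 1.0 a bayonet lug holds the pin down; beyond it the pin can be lifted. Turns lightly.
- lock_pin (a joint): lift of the locking pin with its knob in m: 0 down (it goes through a hole in the slide's tail and locks the slide), 0.028 at its upper stop. Lifting takes about 4 N once the knob is turned; it stays by friction where it is left. Counts as pulled up beyond 0.020.
- carriage: the filter slide: aluminium saddle on the rail with a tail under the lock, an upright black frame 58 mm long with an orange glass filter (top 97 mm above the table) and the blue handle. Origin below the saddle at table height, y axis along the rail; it can only slide along the rail, to +y, by up to 185 mm from its locked place, and takes 2 to 3 N to move.
- handle (a point): centre of the blue handle block on a steel post: 30 mm across the rail (x), 16 along it (y), 40 tall, centre 140 mm above the table. Nothing within 100 mm of it reaches above 100 mm; the knob (top 124 mm, 152 pulled up) is 120 mm to -y of it at the start. Axes as the rail's.
- filter_centre (a point): centre of the orange filter glass, 60 mm to +y of the handle's centre and 68 mm lower; a white line on top of its frame marks it. Axes as the rail's. In line with it, on the saddle's +x side, a spring presses a brass ball of 16 mm diameter against the brass strip.
- gate_beam (a point): centre of the light gate's beam, 72 mm above the table, axes as the rail's. The gate is two white blocks, each 42 x 60 x 86 mm, on the bed either side of the rail (tops 98 mm above the table, a red line over the beam). It is clamped 80 to 160 mm ahead (+y) of the filter's locked place. The ball is in the notch when the filter centre's y in this frame is 0.
- notch (a point): the notch for the ball in the brass strip that runs along the rail's +x side, in line with the beam (same y). The notch is 10 mm long, 39 mm above the table. Within about 3 mm of it the ball pulls the slide in by itself when the slide is let loose; pushing the slide out of the notch takes about 8 to 9 N. Axes as the rail's.
- sample_bowl: shallow steel sample bowl, 100 mm across, 40 tall, past the bed's gate end. Not part of the job. Origin at its underside, z up.
- cuvette_block: white cuvette block 60 x 110 x 41 mm tall, beyond the bed. Not part of the job. Origin at its underside, z up.
- sauce_jar: dark red jar of sauce with red cap, 80 mm across, 115 tall, beyond the bed. Not part of the job. Origin at its underside, z up.
- amber_bottle: amber reagent bottle, 68 mm across, 170 tall, beyond the bed. Not part of the job. Origin at its underside, z up.
- beaker: empty clear glass beaker, 66 mm across, 80 tall, beyond the bed. Not part of the job. Origin at its underside, z up.
- spare_filter: spare round filter in a black mount, 44 mm across, 8 mm thick, lying on the bed on the robot's side of the rail. Not part of the job. Origin at its underside, z up.
- wash_bottle: white wash bottle, 64 mm across, 150 tall, past the bed's lock end. Not part of the job. Origin at its underside, z up.

How it is judged:
By the outcome, as a careful person would: the job done as asked, in the order asked, and still so for the second after the job is handed in, while the arm keeps its last pose, push and grip.
It also fails if it takes over 48 s, if anything falls off the work surface, if the arm or the gripper's body presses on something with over 40 N, if the wrist force passes 120 N, or if a joint passes its speed limit or range.

ROBOT

A 6-joint arm with a two-finger parallel gripper is mounted at the origin on the work surface. World frame = base frame: x ahead of the robot, y to its left, z up, the work surface at z = 0. Lengths are in m, angles in rad, forces in N, time in s.
With the tool pointing down it reaches from about 0.275 to 0.75 m from the base axis. Payload 10.2 kg.
Tool frame: the origin (TCP) lies on the centre line of the jaws, within the pads' length; the fingertips stand 8 mm ahead of it and the grasp point (between the pads) lies 11 mm behind it (r.tip_extent is the distance from the TCP to the fingertips, in m); y points along the fingers, z is the direction in which the jaws open and shut, and the axes are right-handed (so a half turn about y gives the same grasp; the last joint's range is limited). The gripper opens to 88 mm and grips with 3 to 60 N. Pads are 18 mm wide; open, the fingers measure 123 mm over their backs; the gripper's body (75 mm by 187 mm) begins 45 mm behind the grasp point.
Start: joints at [1.049, 0.313, 1.498, -0, 1.331, -0.223], TCP at [0.155, 0.502, 0.247] pointing down, gripper open.
Joint ranges: [-2.94, 2.94], [-0.97, 2.17], [0.19, 2.56], [-1.23, 4.37], [0.02, 3.11], [-2.88, 2.88]. Speed limits (rad/s): [2.39, 2.39, 3.01, 3.14, 3.14, 3.14].

INTERFACE

Orientations are given as a rotation vector (axis times angle).
In Python, from station import r gives the robot as it stands.
- The arm moves only by the tool apply_moves, never from a script. Its argument "targets" is a list of rows, each an object of numbers: "rx", "ry", "rz": the turn, a rotation vector about the tool's x, y, z in degrees; "tx", "ty", "tz": the shift along the tool's x, y, z in cm; "claw": the opening, from 0 (shut) to 1 (fully open). In form: [{"rx": .., "ry": .., "rz": .., "tx": .., "ty": .., "tz": .., "claw": ..}, ...]. A call has 1 to 10 rows; each row is the pose to reach, as a shift and turn from the pose commanded when the call began, along the tool's axes at that moment; what a row does not reach only later rows make up. A row lasts 1/8 s, in which the tool goes at most 62.5 mm and 10.7 degrees, less where a joint would pass 70% of its speed; a pose out of reach is approached as far as the arm can. A call with a gripper value outside its range is refused whole. The fingers move at their own pace and stop on an object; "force" is the grip in N (left out, the last holds). Time passes only in rows, so rows that repeat a pose let the fingers close. It gives the time, the measured TCP pose, the force and the opening at its end, in the units of the state.
- r.get_obs(): the state, without advancing time (a new reading comes with each control period).
- r.read_camera(name): name is "scene" or "top" or "wrist"; returns a dict with "frame" (480x640x3 uint8, red, green, blue), "z_map" (480x640 float32, m along the optical axis (not along the pixel's ray), 0 where there is no reading), "mtx" (3x3 intrinsics, pixels), "D" ([k1, k2, p1, p2, k3] as OpenCV has them; the pictures are not rectified), "origin" and "attitude" of the camera in the world. Camera axes: x right, y down, z forward; pixel columns grow to the right and rows downward; lengths in m; the calibration is good to about 2 mm. A picture is of the moment at which its call begins.
- r.sign_off(): hands the job in, once; it reports no verdict.
Trained networks look in a picture, given as the dict that the camera call returned (one of the last four; its "shot" number tells which), for a name from the list of things; names that differ only in an ending like _2 or _b are one class to them, and where a whole thing is asked for, a point or a joint stands for the part that bears it (a point fixed in the world has none). Each returns a list of dicts, best first, with "conf" (0 to 1); they miss things now and then, are a little off and sometimes report something else, mostly with a low value. They report only what shows in the picture. A call takes as long as a camera call.
- r.outline_of(picture, query): "pixels" (480x640 bool, what is visible of it) and "extent" ([left, top, right, bottom] in pixels, round what is visible of it).
The state is a dict: "t": time; "joint_pos": joint angles; "dq": joint speeds; "joint_efforts": joint torques, N m; "position": TCP position; "eef_rot": TCP orientation; "contact_force": force on the tool from outside, world axes, zero at the start; "wrist_torque": the same for the moment, N m; "gripper_width": finger opening in m.
Only numpy, scipy, OpenCV 4.12 (cv2) and the standard library are available. Lean on these libraries where they do the work, as an engineer would, in place of code of your own. Each camera call takes 0.05 s, during which the arm holds its last target.

## Working session

There is one attempt and no reset: what is moved stays moved. The work goes in short steps, Python scripts to look and compute and a tool call to move; the robot and the scene stay as the last step left them, time stands still between calls to the robot, and variables do not carry over. Pictures are saved under pics/ and viewed, and the job is handed in when it is done.

Besides the shell and the picture viewer there is one more tool, called by a JSON object that holds its "op" and its "data", one argument or row to a line. apply_moves: Moves the arm, as the interface text tells. Its arguments: {"type":"object","properties":{"targets":{"type":"array","items":{"type":"object","properties":{"rx":{"type":"number"},"ry":{"type":"number"},"rz":{"type":"number"},"tx":{"type":"number"},"ty":{"type":"number"},"tz":{"type":"number"},"claw":{"type":"number"}}}},"force":{"type":"number"}},"required":["targets"]}

```bash
ls; mkdir -p pics; cat > h.py <<'E'
import numpy as np, cv2
from station import r
from scipy.spatial.transform import Rotation as R
def att(p):
    a=np.array(p["attitude"],float)
    return a if a.shape==(3,3) else (R.from_rotvec(a).as_matrix() if a.size==3 else R.from_quat(a).as_matrix())
def pts(p,mask):
    v,u=np.nonzero(mask&(p["z_map"]>0)); z=p["z_map"][v,u]
    n=cv2.undistortPoints(np.c_[u,v].astype(np.float64)[:,None],np.array(p["mtx"]),np.array(p["D"]))[:,0]
    c=np.c_[n*z[:,None],z]
    return c@att(p).T+np.array(p["origin"]), np.c_[u,v]
def proj(p,X):
    A=att(p); c=(np.atleast_2d(X)-np.array(p["origin"]))@A
    return cv2.projectPoints(c,np.zeros(3),np.zeros(3),np.array(p["mtx"]),np.array(p["D"]))[0][:,0]
def save(p,n): cv2.imwrite("pics/"+n,p["frame"][:,:,::-1])
E
python3 - <<'E'
from h import *
o=r.get_obs(); print({k:np.round(v,3) for k,v in o.items()})
for c in ["scene","top","wrist"]:
    p=r.read_camera(c); save(p,c+"0.png"); print(c,np.round(p["origin"],3),p["attitude"])
    for q in (["rail","lock_knob","carriage","handle","filter_centre","gate_beam","notch","knob_grip"]):
        try:
            for d in r.outline_of(p,q)[:2]:
                P,_=pts(p,d["pixels"]); print(q,round(d["conf"],2),np.round(d["extent"]),P.shape, np.round(np.median(P,0),3) if len(P) else "", np.round(P.max(0),3) if len(P) else "")
        except Exception as e: print(q,e)
E
```

```text
pics
{'t': np.float64(0.0), 'joint_pos': array([ 1.049,  0.313,  1.498,  0.   ,  1.331, -0.223]), 'dq': array([-0.001,  0.   , -0.002, -0.002,  0.001, -0.001]), 'joint_efforts': array([-2.0000e-03, -4.0221e+01, -2.5228e+01,  6.9000e-02,  3.5000e-02,
       -0.0000e+00]), 'position': array([0.154, 0.502, 0.246]), 'eef_rot': array([-1.559,  0.235, -0.234]), 'contact_force': array([ 1.098, -0.892, -0.1  ]), 'wrist_torque': array([-0.008, -0.013,  0.052]), 'gripper_width': np.float64(0.088)}
scene [ 1.149 -0.577  1.026] [-2.31126329 -0.84012895  0.31976934]
rail 0.83 [202. 174. 354. 329.] (9922, 3) [ 0.543 -0.05   0.012] [0.694 0.3   0.162]
lock_knob 0.78 [239. 262. 254. 286.] (265, 3) [ 0.571 -0.167  0.102] [ 0.585 -0.102  0.126]
carriage 0.85 [241. 215. 296. 298.] (1646, 3) [ 0.538 -0.051  0.046] [0.592 0.096 0.162]
handle 0.88 [240. 215. 300. 297.] (1538, 3) [ 0.538 -0.05   0.047] [0.58  0.069 0.162]
filter_centre 0.66 [238. 218. 300. 298.] (1691, 3) [ 0.54  -0.051  0.046] [0.599 0.067 0.162]
gate_beam 0.66 [261. 182. 332. 276.] (1855, 3) [0.553 0.087 0.063] [0.598 0.221 0.103]
gate_b
[... 655 characters left out ...]
[0.567 0.044 0.167]
handle 0.71 [352. 286. 376. 303.] (324, 3) [ 0.471 -0.103  0.021] [ 0.491 -0.081  0.027]
filter_centre 0.78 [297. 247. 385. 293.] (1976, 3) [ 0.526 -0.032  0.048] [0.565 0.044 0.167]
gate_beam 0.95 [219. 238. 346. 337.] (1831, 3) [0.537 0.094 0.097] [0.588 0.211 0.105]
gate_beam 0.53 [350. 156. 389. 203.] (1324, 3) [ 0.709 -0.11   0.114] [ 0.786 -0.075  0.124]
notch 0.63 [221. 241. 347. 336.] (1793, 3) [0.537 0.094 0.097] [0.586 0.211 0.105]
knob_grip 0.67 [385. 239. 403. 259.] (253, 3) [ 0.559 -0.163  0.096] [ 0.578 -0.145  0.132]
wrist [0.08  0.524 0.385] [2.31858457 1.71398966 0.26250661]
rail 0.87 [116. 426. 203. 480.] (2765, 3) [0.392 0.24  0.012] [0.441 0.449 0.3  ]
```

```bash
python3 - <<'E'
import cv2
for n,b in [("scene0",(180,150,380,350)),("top0",(170,130,450,370))]:
    im=cv2.imread(f"pics/{n}.png")[b[1]:b[3],b[0]:b[2]]
    cv2.imwrite(f"pics/{n}c.png",cv2.resize(im,None,fx=2.8,fy=2.5 if 0 else 2.4 if n=="top0" else 2.8,interpolation=2))
E
```

```text
(no output)
```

View pics/scene0c.png

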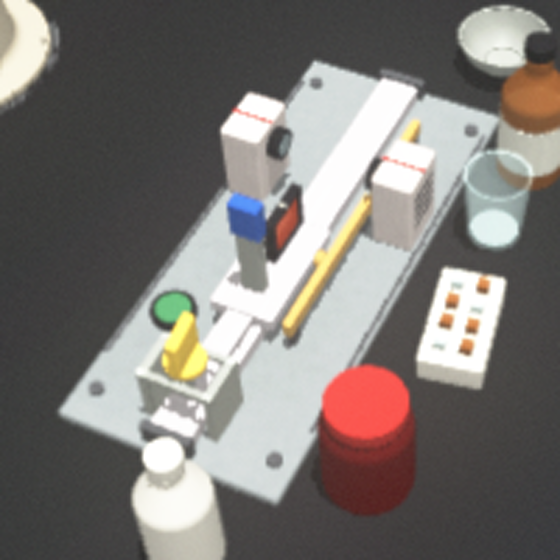

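View pics/top0c.png

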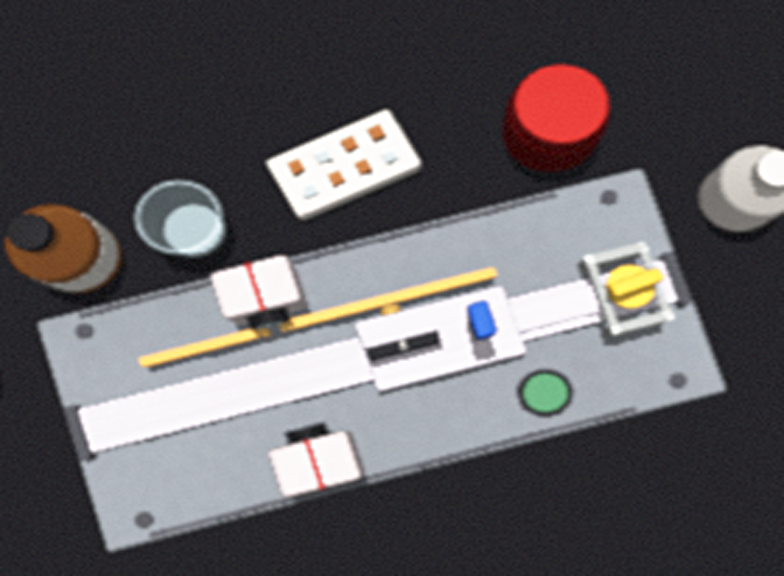

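View pics/top0.png

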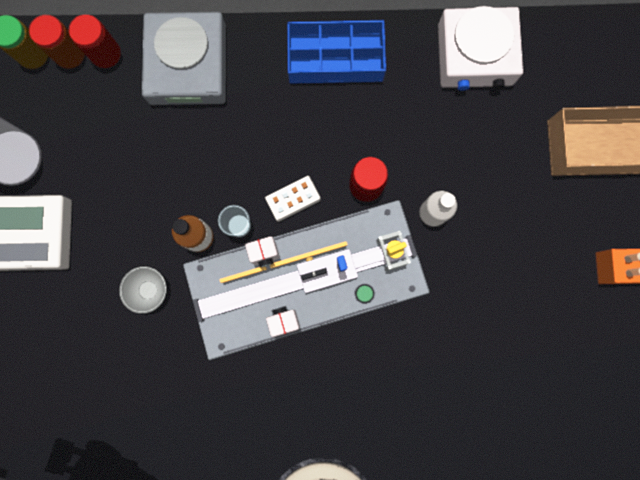

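The overview shows the bed with the lock end at right (yellow knob near (396,250) in the top image), the blue handle near (342,263), and the gate's red lines at about (262,249) and (283,322). Next I measure the bed frame, the knob and wing, the handle and the red lines.

```bash
python3 - <<'E'
from h import *
def hsv(p): return cv2.cvtColor(p["frame"],cv2.COLOR_RGB2HSV)
res={}
for c in ["top","scene"]:
    p=r.read_camera(c); H=hsv(p)
    d=[x for x in r.outline_of(p,"rail")][0]
    P,_=pts(p,d["pixels"]); B=P[abs(P[:,2]-0.012)<0.006]
    # all pixels near bed height, largest component
    allP,uv=pts(p,np.ones((480,640),bool))
    z=np.zeros((480,640),np.uint8); s=(allP[:,2]>0.007)&(allP[:,2]<0.2)&(allP[:,0]>.3)&(allP[:,0]<.72)&(abs(allP[:,1])<.36)
    rect=cv2.minAreaRect(B[:,:2].astype(np.float32)*1000); print(c,"rect",rect)
    near=(cv2.dilate(d["pixels"].astype(np.uint8),np.ones((15,15)))>0)
    def rep(n,m,zlo,zhi):
        P,uv=pts(p,m&near); k=(P[:,2]>zlo)&(P[:,2]<zhi)&(P[:,0]<.7)&(abs(P[:,1])<.3); P=P[k]
        if len(P)<3: print(n,len(P));return
        cc=cv2.minAreaRect(P[:,:2].astype(np.float32)*1000)
        print(n,len(P),np.round(P.mean(0),4),"minmax",np.round(P.min(0),3),np.round(P.max(0),3),"z95",round(np.percentile(P[:,2],90),4),"rect",np.round(cc[0],1),np.round(cc[1],1),round(cc[2],1))
    h,s,v=H[...,0],H[...,1],H[...,2]
    yel=(h>20)&(h<34)&(s>150)&(v>90)
    rep("yellow top",yel,.112,.14); rep("yellow all",yel,.07,.14)
    blue=(h>105)&(h<130)&(s>120)
    rep("blue top",blue,.154,.172); rep("blue",blue,.1,.18)
    red=((h<10)|(h>170))&(s>90)&(v>80)
    P,uv=pts(p,red&near); k=(P[:,2]>.09)&(P[:,2]<.106)&(P[:,0]<.62); P=P[k]
    lab=(P[:,0]>np.median(P[:,0]).mean()) 
    _,l,ce=cv2.kmeans(P[:,:2].astype(np.float32),2,None,(3,50,1e-6),5,2); print("red",ce,np.bincount(l.ravel()), P[:,2].mean())
E
```

```text
top rect ((507.9127197265625, 27.674346923828125), (220.51284790039062, 513.6766357421875), 15.747840881347656)
yellow top 89 [ 0.5605 -0.1627  0.1247] minmax [ 0.55  -0.182  0.113] [ 0.57  -0.145  0.131] z95 0.1282 rect [ 560.9 -163.4] [11.9 37.5] 20.4
yellow all 169 [ 0.5589 -0.1641  0.1074] minmax [ 0.544 -0.182  0.082] [ 0.579 -0.145  0.131] z95 0.1274 rect [ 560.9 -164.9] [33.  34.9] 59.7
blue top 104 [ 0.5275 -0.049   0.161 ] minmax [ 0.514 -0.058  0.154] [ 0.541 -0.04   0.167] z95 0.1636 rect [527.7 -49. ] [27.3 14.8] 15.8
blue 105 [ 0.5273 -0.0491  0.1609] minmax [ 0.514 -0.058  0.15 ] [ 0.541 -0.04   0.167] z95 0.1636 rect [527.7 -49. ] [27.4 14.7] 12.7
red [[0.54562247 0.11124236]
 [0.4117744  0.07430008]] [ 2 19] 0.09980517706972038
scene rect ((512.3363037109375, 28.9041748046875), (222.42263793945312, 513.6895141601562), 15.314270973205566)
yellow top 27 [ 0.5721 -0.1678  0.1171] minmax [ 0.566 -0.183  0.112] [ 0.579 -0.15   0.122] z95 0.1197 rect [ 570.7 -166.9] [ 6.2 34.8] 16.8
yellow all 96 [ 0.5721 -0.1705  0.1053] minmax [ 0.566 -0.185  0.086] [ 0.585 -0.15   0.122] z95 0.1183 rect [ 575.4 -167.1] [17.2 35. ] 4.1
blue top 67 [ 0.5348 -0.0499  0.1582] minmax [ 0.519 -0.06   0.154] [ 0.549 -0.04   0.163] z95 0.1609 rect [533.7 -50. ] [29.8 16.8] 15.2
blue 161 [ 0.5373 -0.0517  0.1474] minmax [ 0.519 -0.06   0.124] [ 0.551 -0.038  0.163] z95 0.1594 rect [534.6 -49.9] [31.5 17.1] 15.3
red [[0.55083066 0.11589275]
 [0.5236335  0.00271888]] [2 5] 0.0931706163148049
```

```bash
cat >> h.py <<'E'
def plan(pos,zang=None,cmd=None):
    """pos = desired TCP; zang=world angle (deg) of tool z, tool y down; cmd = (pos, rotvec) start pose"""
    o=r.get_obs(); p0,r0=cmd or (o["position"],o["eef_rot"]); M=R.from_rotvec(r0).as_matrix()
    t=M.T@(np.array(pos)-p0)*100
    a=np.radians(zang); z=np.array([np.cos(a),np.sin(a),0]); y=np.array([0,0,-1.]); T=np.c_[np.cross(y,z),y,z]
    w=np.degrees(R.from_matrix(M.T@T).as_rotvec())
    print("t cm",np.round(t,2),"rot deg",np.round(w,2))
def state():
    o=r.get_obs(); M=R.from_rotvec(o["eef_rot"]).as_matrix()
    print("t",round(float(o["t"]),2),"pos",np.round(o["position"],4),"zang",round(np.degrees(np.arctan2(M[1,2],M[0,2])),2),"ydir",np.round(M[:,1],3),"F",np.round(o["contact_force"],1),"T",np.round(o["wrist_torque"],2),"w",round(float(o["gripper_width"]),4),"q",np.round(o["joint_pos"],2))
E
python3 - <<'E'
from h import *
state(); print(r.tip_extent)
for a in (20,200): plan([.5634,-.165,.22],a)
E
```

```text
t 1.55 pos [0.1546 0.5017 0.2467] zang 72.88 ydir [ 0. -0. -1.] F [0.3 0.2 0.4] T [0.04 0.01 0.  ] w 0.0879 q [ 1.05  0.31  1.5  -0.    1.33 -0.22]
0.008
t cm [ 58.7    2.67 -51.68] rot deg [ 0.   52.88  0.  ]
t cm [ 58.7    2.67 -51.68] rot deg [   0.   -127.12   -0.  ]
```

{"op": "apply_moves", "data": {
  "targets": [
    {"tx": 58.7,"ty": 0.5,"tz": -51.7,"ry": 53,"claw": 0.6},
    {"tx": 58.7,"ty": 0.5,"tz": -51.7,"ry": 53,"claw": 0.6},
    {"tx": 58.7,"ty": 0.5,"tz": -51.7,"ry": 53,"claw": 0.6},
    {"tx": 58.7,"ty": 0.5,"tz": -51.7,"ry": 53,"claw": 0.6},
    {"tx": 58.7,"ty": 0.5,"tz": -51.7,"ry": 53,"claw": 0.6},
    {"tx": 58.7,"ty": 0.5,"tz": -51.7,"ry": 53,"claw": 0.6},
    {"tx": 58.7,"ty": 0.5,"tz": -51.7,"ry": 53,"claw": 0.6},
    {"tx": 58.7,"ty": 0.5,"tz": -51.7,"ry": 53,"claw": 0.6},
    {"tx": 58.7,"ty": 0.5,"tz": -51.7,"ry": 53,"claw": 0.6},
    {"tx": 58.7,"ty": 0.5,"tz": -51.7,"ry": 53,"claw": 0.6}
  ]
}}

```text
$.targets[0]: bad value
```

```bash
python3 - <<'E'
from h import *
state(); plan([.5634,-.165,.24],20)
E
```

```text
t 1.55 pos [0.1546 0.5017 0.2467] zang 72.88 ydir [ 0. -0. -1.] F [0.3 0.2 0.4] T [0.04 0.01 0.  ] w 0.0879 q [ 1.05  0.31  1.5  -0.    1.33 -0.22]
t cm [ 58.7    0.67 -51.68] rot deg [ 0.   52.88  0.  ]
```

{"op": "apply_moves", "data": {
  "targets": [
    {"rx": 0,"ry": 53,"rz": 0,"tx": 58.7,"ty": 0.5,"tz": -51.7,"claw": 0.6},
    {"rx": 0,"ry": 53,"rz": 0,"tx": 58.7,"ty": 0.5,"tz": -51.7,"claw": 0.6},
    {"rx": 0,"ry": 53,"rz": 0,"tx": 58.7,"ty": 0.5,"tz": -51.7,"claw": 0.6},
    {"rx": 0,"ry": 53,"rz": 0,"tx": 58.7,"ty": 0.5,"tz": -51.7,"claw": 0.6},
    {"rx": 0,"ry": 53,"rz": 0,"tx": 58.7,"ty": 0.5,"tz": -51.7,"claw": 0.6},
    {"rx": 0,"ry": 53,"rz": 0,"tx": 58.7,"ty": 0.5,"tz": -51.7,"claw": 0.6},
    {"rx": 0,"ry": 53,"rz": 0,"tx": 58.7,"ty": 0.5,"tz": -51.7,"claw": 0.6},
    {"rx": 0,"ry": 53,"rz": 0,"tx": 58.7,"ty": 0.5,"tz": -51.7,"claw": 0.6},
    {"rx": 0,"ry": 53,"rz": 0,"tx": 58.7,"ty": 0.5,"tz": -51.7,"claw": 0.6},
    {"rx": 0,"ry": 53,"rz": 0,"tx": 58.7,"ty": 0.5,"tz": -51.7,"claw": 0.6}
  ]
}}

```text
t: 2.8
position: [0.482, -0.0332, 0.2429]
eef_rot: [-1.353, 0.95, -0.951]
contact_force: [0.3, 0.8, 0.7]
gripper_width: 0.0528
```

```bash
python3 - <<'E'
from h import *
state(); plan([.5634,-.165,.24],20)
E
```

```text
t 2.8 pos [ 0.482  -0.0332  0.2429] zang 19.85 ydir [ 0.001 -0.    -1.   ] F [0.3 0.8 0.7] T [0.01 0.05 0.  ] w 0.0528 q [-0.31  0.22  1.63  0.    1.29 -0.66]
t cm [15.16  0.3   3.18] rot deg [-0.03 -0.15  0.01]
```

{"op": "apply_moves", "data": {
  "targets": [
    {"rx": 0,"ry": 0,"rz": 0,"tx": 15.2,"ty": 0.5,"tz": 3.2,"claw": 0.5},
    {"rx": 0,"ry": 0,"rz": 0,"tx": 15.2,"ty": 0.5,"tz": 3.2,"claw": 0.5},
    {"rx": 0,"ry": 0,"rz": 0,"tx": 15.2,"ty": 0.5,"tz": 3.2,"claw": 0.5},
    {"rx": 0,"ry": 0,"rz": 0,"tx": 15.2,"ty": 0.5,"tz": 3.2,"claw": 0.5},
    {"rx": 0,"ry": 0,"rz": 0,"tx": 15.2,"ty": 0.5,"tz": 3.2,"claw": 0.5}
  ]
}}

```text
t: 3.42
position: [0.5626, -0.1624, 0.2378]
eef_rot: [-1.354, 0.95, -0.949]
contact_force: [-0.4, 0.7, -0.1]
gripper_width: 0.0443
```

```bash
python3 - <<'E'
from h import *
state(); p=r.read_camera("wrist"); save(p,"w1.png"); print(np.round(p["origin"],3))
H=cv2.cvtColor(p["frame"],cv2.COLOR_RGB2HSV); h,s,v=cv2.split(H)
def rep(n,m,zlo,zhi):
    P,uv=pts(p,m); k=(P[:,2]>zlo)&(P[:,2]<zhi); P=P[k]
    if len(P)<5: print(n,len(P)); return
    c=cv2.minAreaRect(P[:,:2].astype(np.float32)*1000); print(n,len(P),np.round(P.mean(0),4),"zmax",round(np.percentile(P[:,2],95),4),"rect",np.round(c[0],1),np.round(c[1],1),round(c[2],1),"uv",uv[k].mean(0))
yel=(h>20)&(h<34)&(s>150)&(v>60)
rep("yel top",yel,.116,.132); rep("skirt",yel,.07,.1)
rep("blue top",(h>105)&(h<130)&(s>120),.153,.17)
for X in ([.5634,-.165,.124],): print(proj(p,X))
E
```

```text
t 3.42 pos [ 0.5626 -0.1624  0.2378] zang 19.91 ydir [-0.  0. -1.] F [-0.4  0.7 -0.1] T [-0.07  0.09  0.  ] w 0.0443 q [-0.48  0.45  1.32  0.    1.37 -0.83]
[ 0.537 -0.089  0.376]
yel top 1146 [ 0.5619 -0.1629  0.1239] zmax 0.1255 rect [ 562.4 -164.3] [11.9 39.5] 20.3 uv [313.53228621 236.76527051]
skirt 1195 [ 0.5616 -0.1622  0.0868] zmax 0.0883 rect [ 561.5 -162.7] [36.6 35.9] 21.5 uv [313.67364017 220.26694561]
blue top 1894 [ 0.5298 -0.0497  0.1598] zmax 0.1615 rect [530. -49.] [29.1 16.1] 15.8 uv [330.98099261  19.27032735]
[[314.60558024 240.72029131]]
```

View pics/w1.png

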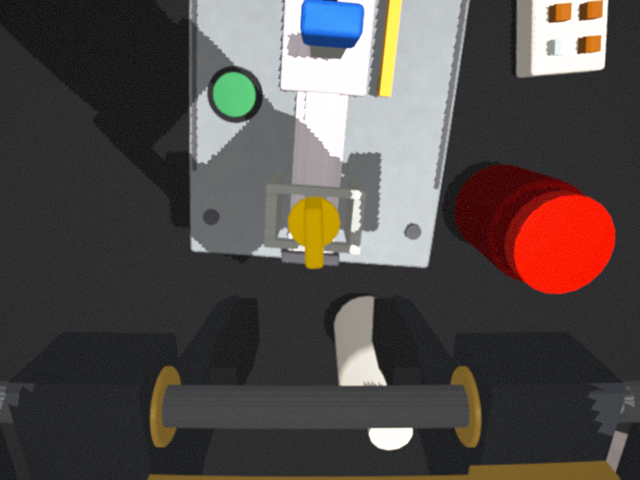

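{"op": "apply_moves", "data": {
  "targets": [
    {"rx": 0,"ry": 0,"rz": 0,"tx": 0.1,"ty": 5,"tz": 0,"claw": 0.5},
    {"rx": 0,"ry": 0,"rz": 0,"tx": 0.1,"ty": 9,"tz": 0,"claw": 0.5},
    {"rx": 0,"ry": 0,"rz": 0,"tx": 0.1,"ty": 12,"tz": 0,"claw": 0.5},
    {"rx": 0,"ry": 0,"rz": 0,"tx": 0.1,"ty": 13,"tz": 0,"claw": 0.5},
    {"rx": 0,"ry": 0,"rz": 0,"tx": 0.1,"ty": 13,"tz": 0,"claw": 0.5}
  ]
}}

```text
t: 4.1
position: [0.5634, -0.1637, 0.1084]
eef_rot: [-1.354, 0.949, -0.95]
contact_force: [0.1, 0.2, -0.5]
gripper_width: 0.044
```

```bash
python3 - <<'E'
from h import *
state(); p=r.read_camera("top"); 
d=r.outline_of(p,"wash_bottle")
if d:
  P,_=pts(p,d[0]["pixels"]); print(d[0]["conf"],P.min(0),P.max(0),P.mean(0))
E
```

```text
t 4.1 pos [ 0.5634 -0.1637  0.1084] zang 19.92 ydir [ 0. -0. -1.] F [ 0.1  0.2 -0.5] T [-0.02  0.1   0.02] w 0.044 q [-0.48  0.58  1.47 -0.    1.09 -0.83]
0.87 [ 0.5835137  -0.30814899 -0.00451709] [ 0.70492445 -0.1811959   0.36940179] [ 0.65124851 -0.26008049  0.12117112]
```

{"op": "apply_moves", "data": {
  "targets": [
    {"rx": 0,"ry": 0,"rz": 0,"tx": 0,"ty": 0,"tz": 0,"claw": 0.05},
    {"rx": 0,"ry": 0,"rz": 0,"tx": 0,"ty": 0,"tz": 0,"claw": 0.05},
    {"rx": 0,"ry": 0,"rz": 0,"tx": 0,"ty": 0,"tz": 0,"claw": 0.05},
    {"rx": 0,"ry": 0,"rz": 0,"tx": 0,"ty": 0,"tz": 0,"claw": 0.05}
  ],
  "force": 20
}}

```text
t: 4.7
position: [0.5627, -0.1644, 0.1079]
eef_rot: [-1.355, 0.951, -0.949]
contact_force: [-5.1, -0.8, 3.5]
gripper_width: 0.012
```

```bash
python3 - <<'E'
from h import *
state()
E
```

```text
t 4.7 pos [ 0.5627 -0.1644  0.1079] zang 19.9 ydir [-0.002 -0.    -1.   ] F [-5.1 -0.8  3.5] T [-0.27  0.75  0.02] w 0.012 q [-0.48  0.58  1.47 -0.    1.09 -0.83]
```

{"op": "apply_moves", "data": {
  "targets": [
    {"rx": 0,"ry": -8,"rz": 0,"tx": 0,"ty": 0,"tz": -0.1,"claw": 0.05},
    {"rx": 0,"ry": -16,"rz": 0,"tx": 0,"ty": 0,"tz": -0.1,"claw": 0.05},
    {"rx": 0,"ry": -24,"rz": 0,"tx": 0,"ty": 0,"tz": -0.1,"claw": 0.05},
    {"rx": 0,"ry": -32,"rz": 0,"tx": 0,"ty": 0,"tz": -0.1,"claw": 0.05},
    {"rx": 0,"ry": -40,"rz": 0,"tx": 0,"ty": 0,"tz": -0.1,"claw": 0.05}
  ]
}}

```text
t: 5.32
position: [0.5626, -0.1643, 0.1079]
eef_rot: [-1.531, 0.408, -0.409]
contact_force: [0.5, 1.7, 1.3]
gripper_width: 0.0119
```

```bash
python3 - <<'E'
from h import *
state()
E
```

```text
t 5.33 pos [ 0.5626 -0.1643  0.1079] zang 60.13 ydir [ 0.001  0.    -1.   ] F [0.5 1.7 1.3] T [ 0.25 -0.11 -0.01] w 0.0119 q [-0.48  0.58  1.48  0.    1.08 -1.53]
```

{"op": "apply_moves", "data": {
  "targets": [
    {"rx": 0,"ry": -8,"rz": 0,"tx": 0,"ty": 0,"tz": 0,"claw": 0.05},
    {"rx": 0,"ry": -16,"rz": 0,"tx": 0,"ty": 0,"tz": 0,"claw": 0.05},
    {"rx": 0,"ry": -22,"rz": 0,"tx": 0,"ty": 0,"tz": 0,"claw": 0.05},
    {"rx": 0,"ry": -26,"rz": 0,"tx": 0,"ty": 0,"tz": 0,"claw": 0.05},
    {"rx": 0,"ry": -29,"rz": 0,"tx": 0,"ty": 0,"tz": 0,"claw": 0.05}
  ]
}}

```text
t: 5.95
position: [0.5626, -0.1641, 0.1079]
eef_rot: [-1.57, 0.013, -0.014]
contact_force: [0.6, 1.4, 1.8]
gripper_width: 0.0118
```

```bash
python3 - <<'E'
from h import *
state()
E
```

```text
t 5.95 pos [ 0.5626 -0.1641  0.1079] zang 88.98 ydir [ 0.001  0.001 -1.   ] F [0.6 1.4 1.8] T [ 0.48 -0.14 -0.01] w 0.0118 q [-0.48  0.58  1.48  0.    1.08 -2.04]
```

{"op": "apply_moves", "data": {
  "targets": [
    {"rx": 0,"ry": -1,"rz": 0,"tx": 0,"ty": 0,"tz": 0,"claw": 0.05},
    {"rx": 0,"ry": -2,"rz": 0,"tx": 0,"ty": 0,"tz": 0,"claw": 0.05},
    {"rx": 0,"ry": -3,"rz": 0,"tx": 0,"ty": 0,"tz": 0,"claw": 0.05},
    {"rx": 0,"ry": -3,"rz": 0,"tx": 0,"ty": 0,"tz": 0,"claw": 0.05}
  ]
}}

```text
t: 6.45
position: [0.5625, -0.1643, 0.1079]
eef_rot: [-1.57, -0.026, 0.025]
contact_force: [2.0, 4.6, 3.1]
gripper_width: 0.0121
```

```bash
python3 - <<'E'
from h import *
state()
E
```

```text
t 6.45 pos [ 0.5625 -0.1643  0.1079] zang 91.86 ydir [ 0.001  0.    -1.   ] F [2.  4.6 3.1] T [ 0.78 -0.25 -0.35] w 0.0121 q [-0.48  0.58  1.48  0.    1.08 -2.09]
```

{"op": "apply_moves", "data": {
  "targets": [
    {"rx": 0,"ry": 0.5,"rz": 0,"tx": 0,"ty": -0.5,"tz": 0,"claw": 0.05},
    {"rx": 0,"ry": 0.5,"rz": 0,"tx": 0,"ty": -1.0,"tz": 0,"claw": 0.05},
    {"rx": 0,"ry": 0.5,"rz": 0,"tx": 0,"ty": -1.5,"tz": 0,"claw": 0.05},
    {"rx": 0,"ry": 0.5,"rz": 0,"tx": 0,"ty": -2,"tz": 0,"claw": 0.05},
    {"rx": 0,"ry": 0.5,"rz": 0,"tx": 0,"ty": -2.5,"tz": 0,"claw": 0.05},
    {"rx": 0,"ry": 0.5,"rz": 0,"tx": 0,"ty": -2.8,"tz": 0,"claw": 0.05},
    {"rx": 0,"ry": 0.5,"rz": 0,"tx": 0,"ty": -2.8,"tz": 0,"claw": 0.05}
  ]
}}

```text
t: 7.32
position: [0.5624, -0.1643, 0.1356]
eef_rot: [-1.57, -0.019, 0.018]
contact_force: [3.3, 4.4, -0.4]
gripper_width: 0.0117
```

```bash
python3 - <<'E'
from h import *
state()
E
```

```text
t 7.33 pos [ 0.5624 -0.1643  0.1356] zang 91.35 ydir [ 0.  0. -1.] F [ 3.3  4.4 -0.4] T [ 0.73 -0.45 -0.37] w 0.0117 q [-0.48  0.55  1.45  0.    1.14 -2.08]
```

{"op": "apply_moves", "data": {
  "targets": [
    {"rx": 0,"ry": 0,"rz": 0,"tx": 0,"ty": -0.1,"tz": 0,"claw": 0.05},
    {"rx": 0,"ry": 0,"rz": 0,"tx": 0,"ty": -0.2,"tz": 0,"claw": 0.05},
    {"rx": 0,"ry": 0,"rz": 0,"tx": 0,"ty": -0.2,"tz": 0,"claw": 0.05}
  ]
}}

```text
t: 7.7
position: [0.5621, -0.1642, 0.1361]
eef_rot: [-1.569, -0.017, 0.019]
contact_force: [5.0, 2.9, -9.7]
gripper_width: 0.012
```

```bash
python3 - <<'E'
from h import *
state()
E
```

```text
t 7.7 pos [ 0.5621 -0.1642  0.1361] zang 91.34 ydir [-0.001  0.001 -1.   ] F [ 5.   2.9 -9.7] T [ 0.51 -0.98 -0.37] w 0.012 q [-0.48  0.55  1.45  0.    1.15 -2.08]
```

{"op": "apply_moves", "data": {
  "targets": [
    {"rx": 0,"ry": 0.5,"rz": 0,"tx": 0,"ty": 0.1,"tz": 0,"claw": 0.05},
    {"rx": 0,"ry": 0.5,"rz": 0,"tx": 0,"ty": 0.1,"tz": 0,"claw": 0.45},
    {"rx": 0,"ry": 0.5,"rz": 0,"tx": 0,"ty": 0.1,"tz": 0,"claw": 0.45},
    {"rx": 0,"ry": 0.5,"rz": 0,"tx": 0,"ty": 0.1,"tz": 0,"claw": 0.45},
    {"rx": 0,"ry": 0.5,"rz": 0,"tx": 0,"ty": -3,"tz": 0,"claw": 0.45},
    {"rx": 0,"ry": 0.5,"rz": 0,"tx": 0,"ty": -8,"tz": 0,"claw": 0.45},
    {"rx": 0,"ry": 0.5,"rz": 0,"tx": 0,"ty": -11,"tz": 0,"claw": 0.45}
  ]
}}

```text
t: 8.57
position: [0.5626, -0.1648, 0.2503]
eef_rot: [-1.572, -0.014, 0.01]
contact_force: [0.1, 0.4, -0.4]
gripper_width: 0.0397
```

```bash
python3 - <<'E'
from h import *
state(); plan([.5305,-.0495,.25],105.5)
p=r.read_camera("wrist"); save(p,"w2.png")
H=cv2.cvtColor(p["frame"],cv2.COLOR_RGB2HSV); h,s,v=cv2.split(H)
def rep(n,m,zlo,zhi):
    P,uv=pts(p,m); k=(P[:,2]>zlo)&(P[:,2]<zhi); P=P[k]
    if len(P)<5: print(n,len(P)); return
    c=cv2.minAreaRect(P[:,:2].astype(np.float32)*1000); print(n,len(P),np.round(P.mean(0),4),"zmax",round(np.percentile(P[:,2],95),4),"rect",np.round(c[0],1),np.round(c[1],1),round(c[2],1),"uv",uv[k].mean(0))
rep("yel",(h>20)&(h<34)&(s>150)&(v>60),.07,.17)
rep("yeltop",(h>20)&(h<34)&(s>150)&(v>60),.14,.17)
rep("blue top",(h>105)&(h<130)&(s>120),.153,.17)
E
```

```text
t 8.57 pos [ 0.5626 -0.1648  0.2503] zang 90.88 ydir [ 0.002 -0.002 -1.   ] F [ 0.1  0.4 -0.4] T [-0.01 -0.04  0.01] w 0.0397 q [-0.48  0.45  1.3  -0.    1.39 -2.07]
t cm [-3.03  0.   11.57] rot deg [  0.11 -14.62   0.11]
yel 2682 [ 0.5592 -0.1645  0.1327] zmax 0.1531 rect [ 561.6 -164.5] [35.9 36.9] 43.9 uv [316.93698732 230.30835198]
yeltop 1270 [ 0.5596 -0.1644  0.1516] zmax 0.1534 rect [ 561.7 -163.9] [39.  11.8] 1.0 uv [317.19606299 239.43228346]
blue top 1599 [ 0.5289 -0.0511  0.1593] zmax 0.1611 rect [529.7 -49.7] [29.8 16.5] 14.7 uv [521.64665416 194.3764853 ]
```

View pics/w2.png

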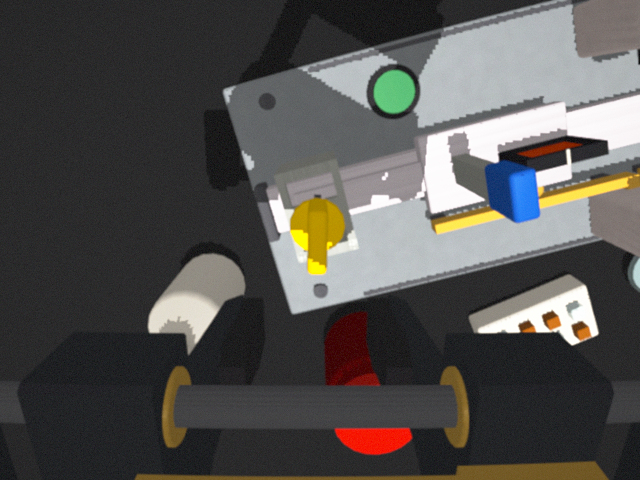

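{"op": "apply_moves", "data": {
  "targets": [
    {"rx": 0,"ry": -7,"rz": 0,"tx": -1.5,"ty": 0,"tz": 5.8,"claw": 0.5},
    {"rx": 0,"ry": -14.5,"rz": 0,"tx": -3,"ty": 0,"tz": 11.6,"claw": 0.5},
    {"rx": 0,"ry": -14.5,"rz": 0,"tx": -3,"ty": 0,"tz": 11.6,"claw": 0.5},
    {"rx": 0,"ry": -14.5,"rz": 0,"tx": -3,"ty": 0,"tz": 11.6,"claw": 0.5}
  ]
}}

```text
t: 9.12
position: [0.5307, -0.0493, 0.2475]
eef_rot: [-1.561, -0.21, 0.21]
contact_force: [0.2, 0.3, 0.3]
gripper_width: 0.0439
```

```bash
cat > m.py <<'E'
from h import *
import sys
state(); p=r.read_camera("wrist"); save(p,sys.argv[1])
H=cv2.cvtColor(p["frame"],cv2.COLOR_RGB2HSV); h,s,v=cv2.split(H)
def rep(n,m,zlo,zhi,split=False):
    P,uv=pts(p,m); k=(P[:,2]>zlo)&(P[:,2]<zhi)&(P[:,0]<.64)&(P[:,1]<.26); P=P[k]; uv=uv[k]
    if len(P)<5: print(n,len(P)); return
    def one(P,uv):
        c=cv2.minAreaRect(P[:,:2].astype(np.float32)*1000); print(n,len(P),np.round(P.mean(0),4),"zmax",round(np.percentile(P[:,2],95),4),"rect",np.round(c[0],1),np.round(c[1],1),round(c[2],1),"uv",uv.mean(0))
    if split:
        nl,L=cv2.connectedComponents(cv2.dilate((m&(p["z_map"]>0)).astype(np.uint8),np.ones((5,5))))
        l=L[uv[:,1],uv[:,0]]
        for i in np.unique(l):
            if (l==i).sum()>8: one(P[l==i],uv[l==i])
    else: one(P,uv)
rep("blue top",(h>105)&(h<130)&(s>120),.153,.17)
rep("red",((h<10)|(h>170))&(s>70)&(v>60),.092,.104,True)
rep("white on frame",(s<60)&(v>120),.09,.104,True)
rep("brass",(h>15)&(h<32)&(s>120)&(v>60),.03,.06,True)
E
python3 m.py w3.png
```

```text
t 9.12 pos [ 0.5307 -0.0493  0.2475] zang 105.35 ydir [-0. -0. -1.] F [0.2 0.3 0.3] T [ 0.04 -0.04  0.01] w 0.0439 q [-0.31  0.33  1.47 -0.    1.34 -2.15]
blue top 1305 [ 0.5282 -0.0494  0.16  ] zmax 0.1613 rect [529.6 -49. ] [29.6 15.3] 15.4 uv [317.49578544 247.02605364]
red 430 [0.4115 0.0751 0.0989] zmax 0.1002 rect [411.9  75.2] [41.5  7.1] 14.1 uv [546.3744186  103.12325581]
red 22 [0.5105 0.0027 0.0928] zmax 0.0933 rect [509.7   5.6] [ 0.4 26.6] 15.0 uv [394.13636364 213.        ]
red 200 [0.5591 0.1165 0.0987] zmax 0.0998 rect [559.7 116.7] [29.3  4.9] 15.6 uv [515.615 313.34 ]
white on frame 8097 [0.4635 0.0858 0.0978] zmax 0.0994 rect [515.5 -20.2] [190.8 299.6] 15.5 uv [529.59429418 175.73903915]
white on frame 914 [ 0.6296 -0.2533  0.0971] zmax 0.1032 rect [ 628.8 -254.8] [41.  11.1] 62.4 uv [ 22.07986871 275.12800875]
brass 3983 [0.5367 0.0907 0.0446] zmax 0.0483 rect [538.6  94.8] [ 23.3 247.1] 13.0 uv [470.16043184 254.7037409 ]
brass 263 [ 0.5781 -0.0562  0.0444] zmax 0.0485 rect [579.4 -55.9] [ 7.8 16.4] 16.0 uv [293.75285171 255.75285171]
```

View pics/w3.png

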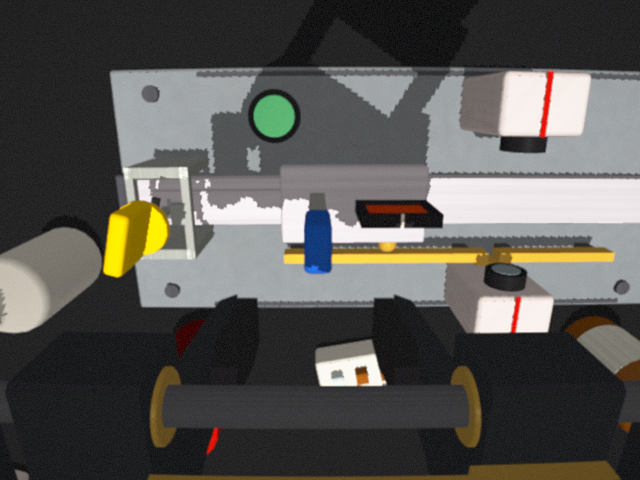

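{"op": "apply_moves", "data": {
  "targets": [
    {"rx": 0,"ry": 0,"rz": 0,"tx": 0,"ty": 5,"tz": 0,"claw": 0.5},
    {"rx": 0,"ry": 0,"rz": 0,"tx": 0,"ty": 9,"tz": 0,"claw": 0.5},
    {"rx": 0,"ry": 0,"rz": 0,"tx": 0,"ty": 11.5,"tz": 0,"claw": 0.5},
    {"rx": 0,"ry": 0,"rz": 0,"tx": 0,"ty": 11.5,"tz": 0,"claw": 0.5},
    {"rx": 0,"ry": 0,"rz": 0,"tx": 0,"ty": 11.5,"tz": 0,"claw": 0.1},
    {"rx": 0,"ry": 0,"rz": 0,"tx": 0,"ty": 11.5,"tz": 0,"claw": 0.1},
    {"rx": 0,"ry": 0,"rz": 0,"tx": 0,"ty": 11.5,"tz": 0,"claw": 0.1},
    {"rx": 0,"ry": 0,"rz": 0,"tx": 0,"ty": 11.5,"tz": 0,"claw": 0.1}
  ],
  "force": 30
}}

```text
t: 10.18
position: [0.5306, -0.0481, 0.1335]
eef_rot: [-1.559, -0.211, 0.21]
contact_force: [-2.3, 4.6, 4.3]
gripper_width: 0.0159
```

```bash
python3 - <<'E'
from h import *
state()
E
```

```text
t 10.18 pos [ 0.5306 -0.0481  0.1335] zang 105.39 ydir [ 0.001  0.001 -1.   ] F [-2.3  4.6  4.3] T [0.86 0.21 0.07] w 0.0159 q [-0.31  0.45  1.62  0.    1.07 -2.15]
```

{"op": "apply_moves", "data": {
  "targets": [
    {"rx": 0,"ry": 0,"rz": 0,"tx": 0,"ty": 0,"tz": 0.6,"claw": 0.1},
    {"rx": 0,"ry": 0,"rz": 0,"tx": 0,"ty": 0,"tz": 1.5,"claw": 0.1},
    {"rx": 0,"ry": 0,"rz": 0,"tx": 0,"ty": 0,"tz": 2.5,"claw": 0.1},
    {"rx": 0,"ry": 0,"rz": 0,"tx": 0,"ty": 0,"tz": 3.5,"claw": 0.1},
    {"rx": 0,"ry": 0,"rz": 0,"tx": 0,"ty": 0,"tz": 4.5,"claw": 0.1}
  ]
}}

```text
t: 10.8
position: [0.519, -0.0064, 0.1335]
eef_rot: [-1.563, -0.212, 0.21]
contact_force: [-0.5, -7.4, 2.0]
gripper_width: 0.0155
```

```bash
python3 - <<'E'
from h import *
state()
E
```

```text
t 10.8 pos [ 0.519  -0.0064  0.1335] zang 105.38 ydir [ 0.002 -0.003 -1.   ] F [-0.5 -7.4  2. ] T [-1.04  0.09  0.06] w 0.0155 q [-0.24  0.42  1.67 -0.    1.06 -2.08]
```

{"op": "apply_moves", "data": {
  "targets": [
    {"rx": 0,"ry": 0,"rz": 0,"tx": 0,"ty": 0,"tz": 1,"claw": 0.1},
    {"rx": 0,"ry": 0,"rz": 0,"tx": 0,"ty": 0,"tz": 2,"claw": 0.1},
    {"rx": 0,"ry": 0,"rz": 0,"tx": 0,"ty": 0,"tz": 3,"claw": 0.1},
    {"rx": 0,"ry": 0,"rz": 0,"tx": 0,"ty": 0,"tz": 3.8,"claw": 0.1},
    {"rx": 0,"ry": 0,"rz": 0,"tx": 0,"ty": 0,"tz": 3.8,"claw": 0.1}
  ]
}}

```text
t: 11.42
position: [0.5084, 0.0316, 0.1335]
eef_rot: [-1.56, -0.211, 0.211]
contact_force: [-4.0, 1.1, 6.2]
gripper_width: 0.0156
```

```bash
python3 m.py w4.png
```

```text
t 11.43 pos [0.5084 0.0316 0.1335] zang 105.41 ydir [ 0.  0. -1.] F [-4.   1.1  6.2] T [0.32 0.49 0.03] w 0.0156 q [-0.17  0.4   1.69  0.    1.05 -2.01]
blue top 3579 [0.5017 0.0292 0.1595] zmax 0.1611 rect [503.2  32.5] [23.9 21.7] 15.3 uv [315.45040514 350.20257055]
red 1217 [0.4116 0.0752 0.099 ] zmax 0.1002 rect [412.1  75.6] [42.3  5.9] 14.7 uv [489.51027116  97.75760066]
red 67 [0.4883 0.0808 0.0932] zmax 0.0943 rect [487.2  84.6] [ 1.1 41.2] 15.3 uv [432.37313433 271.92537313]
white on frame 7730 [0.4162 0.0595 0.098 ] zmax 0.0994 rect [416.5  60.1] [41.8 28.9] 15.4 uv [447.62005175  97.99288486]
white on frame 6749 [0.4093 0.0898 0.0982] zmax 0.0995 rect [454.7  84.8] [ 75.2 134.4] 64.4 uv [524.41339458 102.55519336]
brass 5307 [0.5219 0.1435 0.0437] zmax 0.048 rect [518.7 145.4] [ 27.  138.7] 19.9 uv [487.61089128 316.55794234]
brass 2652 [ 0.5705 -0.0301  0.0438] zmax 0.0482 rect [572.  -29.3] [ 9.8 72.9] 16.4 uv [190.68174962 317.77337858]
```

View pics/w4.png

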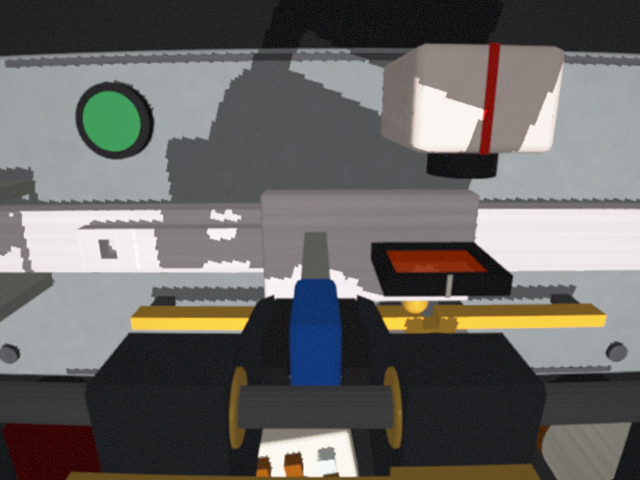

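The white frame line is at about (449,284), the red gate line at (492,98), the ball at (415,304) and the notch just right of it, near (432,318). I'll work out the remaining travel.

```bash
python3 - <<'E'
from h import *
p=r.read_camera("wrist"); f=p["frame"]
H=cv2.cvtColor(f,cv2.COLOR_RGB2HSV); h,s,v=cv2.split(H)
m=np.zeros((480,640),bool); m[275:294,442:458]=1; m&=(v>100)&(s<90)
a=np.radians(15.4); Y=np.array([-np.sin(a),np.cos(a),0])
P,uv=pts(p,m); print("white",len(P),np.round(P.mean(0),4),P.mean(0)@Y)
m=((h<10)|(h>170))&(s>70)&(v>60); m[170:]=0
P,uv=pts(p,m); k=abs(P[:,2]-.098)<.005; P=P[k]; print("red",len(P),np.round(P.mean(0),4),P.mean(0)@Y)
m=np.zeros((480,640),bool); m[240:300,300:335]=0; 
m=(h>15)&(h<32)&(s>120)&(v>60); m[:,:385]=0; P,uv=pts(p,m); 
print("tcp",r.get_obs()["position"]@Y)
cv2.imwrite("pics/w5.png",cv2.resize(f[230:340,360:560,::-1],None,fx=4,fy=4,interpolation=2))
# ball/notch: ray-plane
def ray(u,v_,z):
    n=cv2.undistortPoints(np.array([[[u,v_]]],float),np.array(p["mtx"]),np.array(p["D"]))[0,0]
    d=att(p)@np.r_[n,1]; return np.array(p["origin"])+d*(z-p["origin"][2])/d[2]
for n,u,v_,z in (("ball",415,304,.043),("notch",432,316,.045)): X=ray(u,v_,z); print(n,np.round(X,4),X@Y)
E
```

```text
white 92 [0.4905 0.0882 0.0979] -0.04525253384679207
red 1214 [0.4116 0.0752 0.0991] -0.03679416237852395
tcp -0.10458857371372599
ball [0.5259 0.0977 0.043 ] -0.04550419569240254
notch [0.5299 0.1095 0.045 ] -0.03515571048141915
```

View pics/w5.png

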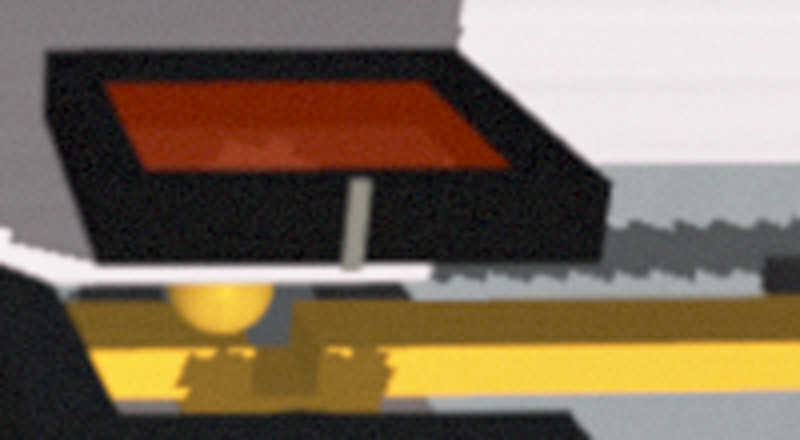

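{"op": "apply_moves", "data": {
  "targets": [
    {"rx": 0,"ry": 0,"rz": 0,"tx": 0,"ty": 0,"tz": 0.3,"claw": 0.1},
    {"rx": 0,"ry": 0,"rz": 0,"tx": 0,"ty": 0,"tz": 0.5,"claw": 0.1},
    {"rx": 0,"ry": 0,"rz": 0,"tx": 0,"ty": 0,"tz": 0.5,"claw": 0.1}
  ]
}}

```text
t: 11.9
position: [0.5071, 0.0362, 0.1335]
eef_rot: [-1.56, -0.211, 0.211]
contact_force: [-3.8, 2.3, 5.9]
gripper_width: 0.0156
```

{"op": "apply_moves", "data": {
  "targets": [
    {"rx": 0,"ry": 0,"rz": 0,"tx": 0,"ty": 0,"tz": 0.1,"claw": 0.1},
    {"rx": 0,"ry": 0,"rz": 0,"tx": 0,"ty": 0,"tz": 0.1,"claw": 0.1}
  ]
}}

```text
t: 12.15
position: [0.507, 0.0369, 0.1335]
eef_rot: [-1.561, -0.211, 0.211]
contact_force: [-3.2, -0.2, 6.1]
gripper_width: 0.0158
```

{"op": "apply_moves", "data": {
  "targets": [
    {"rx": 0,"ry": 0,"rz": 0,"tx": 0,"ty": 0,"tz": 0.1,"claw": 0.1},
    {"rx": 0,"ry": 0,"rz": 0,"tx": 0,"ty": 0,"tz": 0.1,"claw": 0.1}
  ]
}}

```text
t: 12.4
position: [0.5067, 0.0379, 0.1335]
eef_rot: [-1.561, -0.211, 0.211]
contact_force: [-2.5, -0.1, 6.0]
gripper_width: 0.0158
```

```bash
cat > c.py <<'E'
from h import *
state(); p=r.read_camera("wrist"); f=p["frame"]
a=np.radians(15.4); Y=np.array([-np.sin(a),np.cos(a),0])
H=cv2.cvtColor(f,cv2.COLOR_RGB2HSV); h,s,v=cv2.split(H)
m=np.zeros((480,640),bool); m[275:294,438:462]=1; m&=(v>100)&(s<90)
P,_=pts(p,m);P=P[P[:,2]>.09]; print("white",len(P),np.round(P.mean(0),4),P.mean(0)@Y)
m=((h<10)|(h>170))&(s>70)&(v>60); m[170:]=0
P,_=pts(p,m);P=P[abs(P[:,2]-.098)<.005]; print("red",len(P),P.mean(0)@Y)
print("tcp y",r.get_obs()["position"]@Y,"Fy",r.get_obs()["contact_force"]@Y)
import sys
cv2.imwrite("pics/"+sys.argv[1],cv2.resize(f[230:340,360:560,::-1],None,fx=4,fy=4,interpolation=2))
E
python3 c.py w6.png
```

```text
t 12.4 pos [0.5067 0.0379 0.1335] zang 105.39 ydir [ 0. -0. -1.] F [-2.5 -0.1  6. ] T [0.08 0.54 0.07] w 0.0158 q [-0.16  0.4   1.7  -0.    1.05 -2.  ]
white 90 [0.4888 0.0945 0.0978] -0.03865778814391192
red 1214 -0.0367834257104638
tcp y -0.09792591335305205 Fy 1.1774357082613478
```

View pics/w6.png

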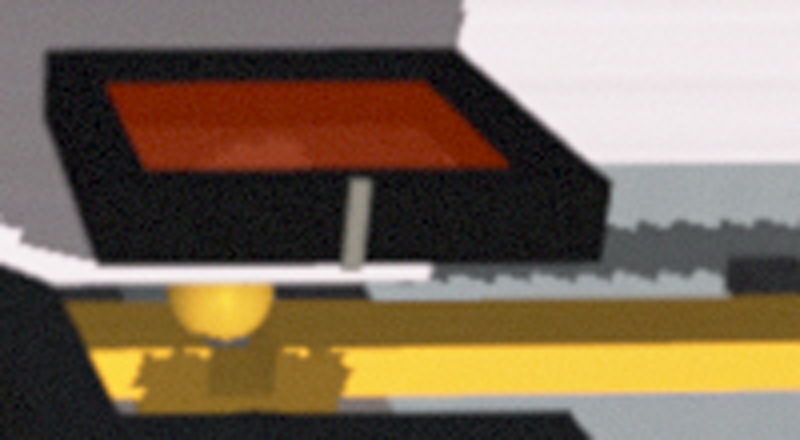

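{"op": "apply_moves", "data": {
  "targets": [
    {"rx": 0,"ry": 0,"rz": 0,"tx": 0,"ty": 0,"tz": 0.1,"claw": 0.1},
    {"rx": 0,"ry": 0,"rz": 0,"tx": 0,"ty": 0,"tz": 0.1,"claw": 0.1}
  ]
}}

```text
t: 12.7
position: [0.5063, 0.0391, 0.1335]
eef_rot: [-1.56, -0.211, 0.211]
contact_force: [-3.7, 1.1, 6.3]
gripper_width: 0.0155
```

```bash
python3 c.py w7.png
```

```text
t 12.7 pos [0.5063 0.0391 0.1335] zang 105.39 ydir [ 0.  0. -1.] F [-3.7  1.1  6.3] T [0.3  0.53 0.05] w 0.0155 q [-0.15  0.4   1.7   0.    1.05 -1.99]
white 92 [0.4884 0.0957 0.0979] -0.037455336301915866
red 1195 -0.036801950703636586
tcp y -0.0967346175626846 Fy 1.6524291121322006
```

{"op": "apply_moves", "data": {
  "targets": [
    {"rx": 0,"ry": 0,"rz": 0,"tx": 0,"ty": 0,"tz": 0.1,"claw": 0.1},
    {"rx": 0,"ry": 0,"rz": 0,"tx": 0,"ty": 0,"tz": 0.1,"claw": 0.1}
  ]
}}

```text
t: 13.0
position: [0.5061, 0.04, 0.1335]
eef_rot: [-1.561, -0.211, 0.211]
contact_force: [-3.7, 1.2, 6.3]
gripper_width: 0.016
```

```bash
python3 c.py w8.png
```

```text
t 13.0 pos [0.5061 0.04   0.1335] zang 105.39 ydir [ 0. -0. -1.] F [-3.7  1.2  6.3] T [0.08 0.49 0.08] w 0.016 q [-0.15  0.4   1.7  -0.    1.05 -1.99]
white 90 [0.4882 0.0965 0.098 ] -0.03658010074442959
red 1197 -0.03681025336102405
tcp y -0.09586855670762151 Fy 1.484700963044099
```

View pics/w8.png

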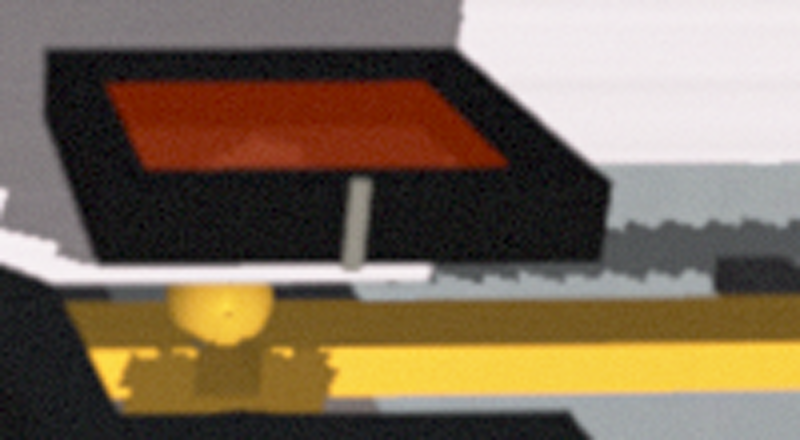

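{"op": "apply_moves", "data": {
  "targets": [
    {"rx": 0,"ry": 0,"rz": 0,"tx": 0,"ty": 0,"tz": 0.1,"claw": 0.1},
    {"rx": 0,"ry": 0,"rz": 0,"tx": 0,"ty": 0,"tz": 0.1,"claw": 0.1}
  ]
}}

```text
t: 13.3
position: [0.506, 0.0404, 0.1335]
eef_rot: [-1.562, -0.211, 0.21]
contact_force: [-2.5, -3.2, 5.4]
gripper_width: 0.0161
```

```bash
python3 c.py w9.png
```

```text
t 13.3 pos [0.506  0.0404 0.1335] zang 105.39 ydir [ 0.001 -0.001 -1.   ] F [-2.5 -3.2  5.4] T [-0.37  0.44 -0.01] w 0.0161 q [-0.15  0.4   1.7  -0.    1.05 -1.99]
white 94 [0.488  0.0969 0.0979] -0.036135470969411575
red 1210 -0.0367970763789962
tcp y -0.09542273215227515 Fy -2.828127358103685
```

{"op": "apply_moves", "data": {
  "targets": [
    {"rx": 0,"ry": 0,"rz": 0,"tx": 0,"ty": 0,"tz": 0,"claw": 0.25},
    {"rx": 0,"ry": 0,"rz": 0,"tx": 0,"ty": 0,"tz": 0,"claw": 0.25},
    {"rx": 0,"ry": 0,"rz": 0,"tx": 0,"ty": 0,"tz": 0,"claw": 0.25}
  ]
}}

```text
t: 13.72
position: [0.5059, 0.0408, 0.1327]
eef_rot: [-1.56, -0.211, 0.211]
contact_force: [-0.8, 0.2, -0.1]
gripper_width: 0.0219
```

```bash
python3 c.py w10.png
```

```text
t 13.72 pos [0.5059 0.0408 0.1327] zang 105.38 ydir [-0.  0. -1.] F [-0.8  0.2 -0.1] T [0.03 0.02 0.  ] w 0.0219 q [-0.15  0.4   1.7   0.    1.04 -1.99]
white 90 [0.4877 0.0969 0.0979] -0.03611343986764891
red 1221 -0.03678646727769967
tcp y -0.09495593605474924 Fy 0.6322018664024975
```

View pics/w10.png

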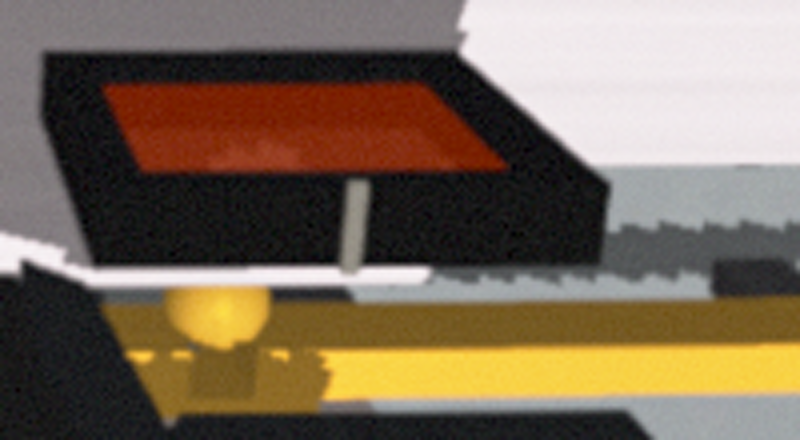

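{"op": "apply_moves", "data": {
  "targets": [
    {"rx": 0,"ry": 0,"rz": 0,"tx": 0,"ty": 0,"tz": -0.05,"claw": 0.25},
    {"rx": 0,"ry": 0,"rz": 0,"tx": 0,"ty": 0,"tz": -0.05,"claw": 0.1},
    {"rx": 0,"ry": 0,"rz": 0,"tx": 0,"ty": 0,"tz": -0.05,"claw": 0.1},
    {"rx": 0,"ry": 0,"rz": 0,"tx": 0,"ty": 0,"tz": -0.05,"claw": 0.1}
  ],
  "force": 25
}}

```text
t: 14.28
position: [0.506, 0.0403, 0.1327]
eef_rot: [-1.56, -0.211, 0.211]
contact_force: [-0.7, -0.0, -0.1]
gripper_width: 0.0158
```

```bash
python3 c.py w11.png
```

```text
t 14.28 pos [0.506  0.0403 0.1327] zang 105.38 ydir [-0.  0. -1.] F [-0.7 -0.  -0.1] T [0.11 0.02 0.1 ] w 0.0158 q [-0.15  0.4   1.7   0.    1.04 -1.99]
white 92 [0.4878 0.0968 0.098 ] -0.036233826236905534
red 1216 -0.036784898124895736
tcp y -0.09554179240623506 Fy 0.029869468738704087
```

{"op": "apply_moves", "data": {
  "targets": [
    {"rx": 0,"ry": 0,"rz": 0,"tx": 0,"ty": 0,"tz": 0.1,"claw": 0.1},
    {"rx": 0,"ry": 0,"rz": 0,"tx": 0,"ty": 0,"tz": 0.1,"claw": 0.1}
  ]
}}

```text
t: 14.58
position: [0.506, 0.0406, 0.1327]
eef_rot: [-1.562, -0.211, 0.211]
contact_force: [0.8, -5.2, -1.2]
gripper_width: 0.0155
```

```bash
python3 c.py w12.png
```

```text
t 14.57 pos [0.506  0.0406 0.1327] zang 105.38 ydir [ 0.    -0.001 -1.   ] F [ 0.8 -5.2 -1.2] T [-0.63 -0.1   0.03] w 0.0155 q [-0.15  0.4   1.7  -0.    1.04 -1.99]
white 90 [0.4877 0.0971 0.0979] -0.03591612864502245
red 1222 -0.03679172629189854
tcp y -0.09516522085525451 Fy -5.357500618877431
```

{"op": "apply_moves", "data": {
  "targets": [
    {"rx": 0,"ry": 0,"rz": 0,"tx": 0,"ty": 0,"tz": -0.2,"claw": 0.1},
    {"rx": 0,"ry": 0,"rz": 0,"tx": 0,"ty": 0,"tz": -0.2,"claw": 0.1}
  ]
}}

```text
t: 14.88
position: [0.5062, 0.0398, 0.1327]
eef_rot: [-1.559, -0.21, 0.211]
contact_force: [-0.6, 4.8, -0.6]
gripper_width: 0.0155
```

```bash
python3 c.py w13.png
```

```text
t 14.88 pos [0.5062 0.0398 0.1327] zang 105.38 ydir [-0.     0.001 -1.   ] F [-0.6  4.8 -0.6] T [0.57 0.03 0.08] w 0.0155 q [-0.15  0.4   1.7   0.    1.05 -1.99]
white 90 [0.4879 0.0963 0.0979] -0.036675491744579194
red 1213 -0.036782326687322
tcp y -0.09608274448324888 Fy 4.905631995007184
```

{"op": "apply_moves", "data": {
  "targets": [
    {"rx": 0,"ry": 0,"rz": 0,"tx": 0,"ty": 0,"tz": 0.1,"claw": 0.1},
    {"rx": 0,"ry": 0,"rz": 0,"tx": 0,"ty": 0,"tz": 0.1,"claw": 0.1},
    {"rx": 0,"ry": 0,"rz": 0,"tx": 0,"ty": 0,"tz": 0.1,"claw": 0.1},
    {"rx": 0,"ry": 0,"rz": 0,"tx": 0,"ty": 0,"tz": 0.1,"claw": 0.1}
  ]
}}

```text
t: 15.42
position: [0.5061, 0.0401, 0.1327]
eef_rot: [-1.561, -0.211, 0.211]
contact_force: [0.2, -0.7, -0.5]
gripper_width: 0.0158
```

```bash
python3 c.py w14.png; python3 - <<'E'
from h import *
p=r.read_camera("scene"); save(p,"s2.png")
cv2.imwrite("pics/s2c.png",cv2.resize(p["frame"][150:350,180:380,::-1],None,fx=3,fy=3,interpolation=2))
E
```

```text
t 15.43 pos [0.5061 0.0401 0.1327] zang 105.38 ydir [ 0. -0. -1.] F [ 0.2 -0.7 -0.5] T [-0.2  -0.11  0.07] w 0.0158 q [-0.15  0.4   1.7  -0.    1.04 -1.99]
white 92 [0.4879 0.0966 0.0979] -0.03644249542400779
red 1217 -0.03678127578552254
tcp y -0.09573552433614468 Fy -1.3709517688118007
```

View pics/s2c.png

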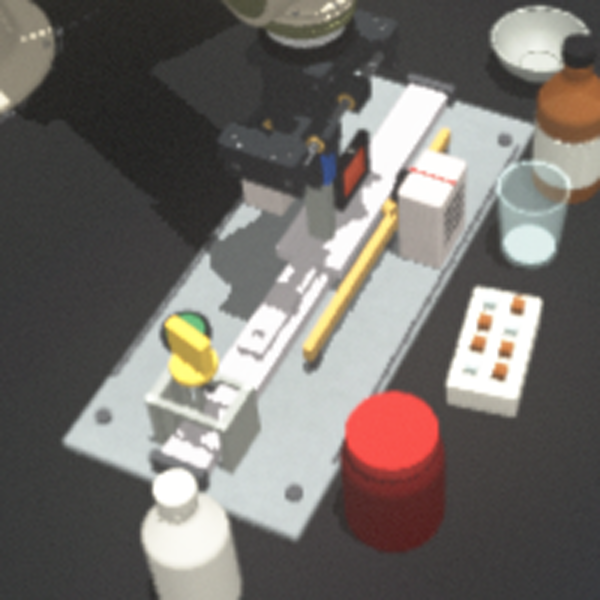

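View pics/w14.png

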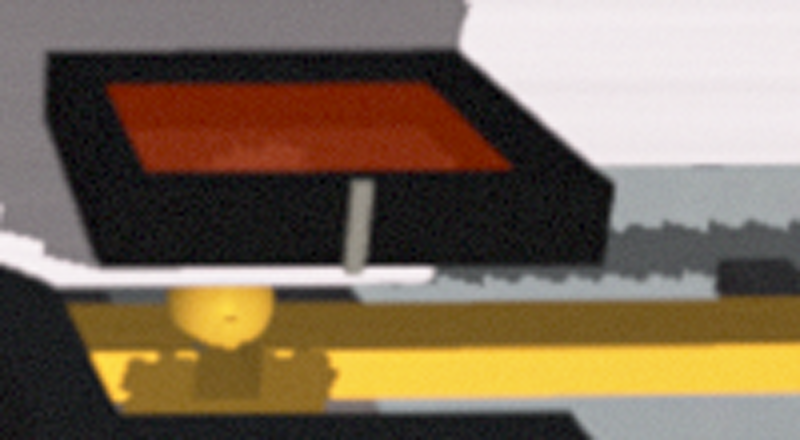

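The scene picture shows the knob raised and turned crosswise at about (190,345), with the jars and glassware undisturbed. In the wrist crop the ball at (221,320) sits in the notch around (228,370), and the slide is at rest with about 1 N on the tool.

```bash
python3 - <<'E'
from h import *
print(r.sign_off())
E
```

```text
the job is handed in; nothing more can be done
None
```

The filter slide is unlocked and held in the notch at the light gate, still gripped by its blue handle. I handed the job in at about 15.5 s of the 48 s allowed; it gave no verdict.

- **Knob:** I turned it anticlockwise until the stop pushed back (about 0.35 N m), then lifted it until the upper stop pulled back with about 10 N. The wrist camera then showed its top at about 152 mm and its angle at about 1.3 rad.
- **Slide:** I ran it about 91 mm along the rail. I did not feel one sharp click. Instead, moving the handle 1 mm either way from rest met about 5 N pushing back both ways, which shows the ball is in the notch. The slide also stayed put when I opened the grip briefly before taking hold again.
- **Last check:** The filter's white line read 0.3 mm past the robot-side red line. An earlier look at the other red line, partly hidden, put the gate about 0.6 mm further along, so the filter is within about 0.5 mm of the beam centre.
- **Surroundings:** In the last scene picture the jars, glassware and spare filter looked where they had been. I checked this by eye, not by measurement.

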